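Sort ball knobs with a tilting turret-cap drum

ROBOT

A 6-joint arm with a two-finger parallel gripper is mounted at the origin on the work surface. World frame = base frame: x ahead of the robot, y to its left, z up, the work surface at z = 0. Lengths are in mm, angles in rad, forces in N, time in s.
With the tool pointing down it reaches from about 150 to 775 mm from the base axis. Payload 6.1 kg.
Tool frame: the origin (TCP) lies on the centre line of the jaws, within the pads' length; the fingertips stand 11 mm ahead of it and the grasp point (between the pads) lies 8 mm behind it; z points along the fingers, y is the line along which they close (so a half turn about z gives the same grasp; the last joint's range is limited). The gripper opens to 85 mm and grips with 20 to 120 N. Pads are 22 mm wide; open, the fingers measure 114 mm over their backs; the gripper's body (76 mm by 85 mm) begins 54 mm behind the grasp point. The pads swing forward as they close: fully open they stand 13 mm farther back than shut.
Start: joints at [-1.309, 0.126, -0.04, 1.405, 0, 1.571], TCP at [135.874, -507.096, 242.295] pointing down, gripper open.
Joint ranges: [-2.72, 2.72], [-0.95, 1.95], [-1.27, 1.35], [-1.78, 2.02], [-1.46, 1.47], [-3.14, 3.14]. Speed limits (rad/s): [2.39, 2.39, 3.01, 3.14, 3.14, 3.14].

INTERFACE

Orientations are given as [roll, pitch, yaw] about the fixed x, y, z axes, in that order (R = Rz(yaw) Ry(pitch) Rx(roll)).
In Python, from station import * gives the robot as it stands.
- The arm moves only by the tool servo_tool, never from a script. Its argument "increments" is a list of rows, each a list of 7 numbers: the opening, from -1 (shut) to 1 (fully open), so that 0 is half open, then the shift along the tool's x, y, z scaled (see below), then the turn, a rotation vector about the tool's x, y, z scaled (see below). A call has 1 to 8 rows; each row shifts and turns the commanded pose from where the row before left it, along the tool's axes as they then stand; what a row does not reach is not made up. The controller multiplies each number of a shift by 0.3 m and each number of a turn by 0.5 rad. A row lasts 1/12 s, in which the tool goes at most 41.7 mm and 7.16 degrees, less where a joint would pass 70% of its speed; a pose out of reach is approached as far as the arm can. A call with a number of a shift or a turn outside -1 to 1 is refused whole. A call with a gripper value outside its range is refused whole. The fingers move at their own pace and stop on an object; "newtons" is the grip in N (left out, the last holds). Time passes only in rows, so rows that do not move let the fingers close. It gives the time, the measured TCP pose, the force, the opening and the grip force at its end, in the units of the state.
- read_state(): the state, without advancing time (a new reading comes with each control period).
- get_image(name): name is "side" or "top"; returns a dict with "image" (480x640x3 uint8, blue, green, red), "vertical_fov" (degrees; the focal length in pixels is half the picture's height over the tangent of half this angle, whatever the lens; pixels are square), "cx", "cy" (the principal point, pixels), "k1" (the pictures are not rectified: a ray, as slopes to the right and down, at radius r is drawn at 1 + k1 r^2 times it, then the intrinsics apply), "R" (3x3) and "t" (3): a world point X has camera coordinates R X + t. Camera axes: x right, y down, z forward; pixel columns grow to the right and rows downward; lengths in mm; the calibration is good to about 2 mm. A picture is of the moment at which its call begins. There is no depth.
- job_done(): hands the job in; it is judged then, once.
The state is a dict: "clock": time; "joints": joint angles; "joint_velocities": joint speeds; "effort": joint torques, N m; "eef_pos": TCP position; "orientation": TCP orientation; "contact_force": force on the tool from outside, world axes, zero at the start; "moment": the same for the moment, N m; "opening": finger opening in mm; "grasp_force": force on a finger pad.
Only numpy, scipy, OpenCV 4.12 (cv2) and the standard library are available. Lean on these libraries where they do the work, as an engineer would, in place of code of your own. Each camera call takes 0.05 s, during which the arm holds its last target. There are 200 camera calls.

TASK

Four small steel ball knobs and one big one are mixed up in the clear tilting drum. With the drum still upright, turn its perforated cap until the middle-size opening, the long curved one, lies centred over the outlet on the tray side (at the small tab on the rim); then tip the drum right over with its side lever so that all four small knobs run out into the tray while the big one stays inside. Swing the drum back fully upright, let go, and leave the other things on the counter alone.

Things in the scene. Friction and masses are not known exactly. Their poses are not given: they have to be found in the camera images.
- stand: Fixed grey steel stand. Origin: on the counter straight below the drum's middle; x = pour direction (to the catch tray), y = along the tilt axis to the lever, z up. Base plate 285 x 200 x 8 mm (x -115 to +170). Cheek plates at y = +-80 mm carry the drum, 175 mm high
- tray_floor (a point): Middle of the open catch tray's rubber floor (stand x 40, y 0, z 12 mm). The fixed steel tray lies between the cheeks, under and in front of the drum: stand x -90 to +155 mm, y +-73 mm, walls 3 mm thick up to z = 50 mm
- drum (a joint): Tilt of the drum, rad: 0 = upright against its stop, 2.75 = tipped right over, nearly upside down, towards the tray against the other stop (cap pointing 68 degrees below level). Friction (about 0.3 N m, some 4 N at the lever) keeps it wherever it is left; nothing runs out before about 1.6 rad; the last may hang back behind the big knob until near the stop
- drum_centre (a point): Middle of the clear round drum, on the tilt axis (parallel to stand y), 155 mm above the counter; its axes turn with the drum: z to the cap, x to the outlet. Drum 134 mm outside, 128 inside. Under the cap a fixed dark lid has one outlet window, 84 degrees wide about x, from 30 mm radius to the wall, with a thin ridge across its middle; a small dark tab on the rim marks that side
- lever_grip (a point): Middle of the lever's round black handle: 18 mm diameter, 54 mm long, along the tilt axis, 130 mm out from the stand's middle on +y, circling the tilt axis at 70 mm radius, rigid with the drum. Upright: lever leans 79 degrees from vertical away from the tray (168 mm above counter); tipped: 79 degrees towards it. The handle spins freely in the grasp and can be held from above all the way
- cap (a joint): Turn of the cap on the drum, rad, positive anticlockwise seen from above the upright drum, range +-3.4: 0 = the oblong opening exactly over the outlet; +1.57 = blank part over it (closed); +-3.14 = fine holes (8 mm); -1.57 = the 40 mm round hole. Friction (about 0.07 N m) keeps it where it is left
- cap_grip (a point): Middle of the cap's black grip bar, on the drum's axis, 15 mm above the cap's top face (upright: 223.5 mm above the counter). Bar 60 mm long along this point's x, 14 mm thick, 30 mm high; x points to the oblong opening, z outwards along the drum's axis. Cap: aluminium disc 144 mm across
- cap_mid (a point): Middle of the cap's oblong opening, on the cap's top face, 54.5 mm from the cap's axis. The opening is curved along the rim, 20 mm wide (radially) and about 70 mm long, round-ended. The cap's other parts: 90 degrees anticlockwise from it a 40 mm round hole, opposite it eight fine 8 mm holes, 90 degrees clockwise blank
- small1_c (a point): centre of a small steel ball knob, 16 mm in diameter, 17 g, loose in the drum
- small2_c (a point): centre of a second small ball knob, 16 mm
- small3_c (a point): centre of a third small ball knob, 16 mm
- small4_c (a point): centre of a fourth small ball knob, 16 mm
- big_c (a point): centre of the big steel ball knob, 32 mm in diameter, 133 g, loose in the drum; it passes only the 40 mm hole
- toggle: bystander: toggle switch 28 x 36 x 60 mm high standing on the counter, origin under its middle
- pot: bystander: round potentiometer 38 mm across, 49 mm high with its shaft, origin under its middle
- driver: bystander: screwdriver 170 mm long lying along its x axis, origin under its middle
- carton: bystander: small cardboard carton 90 x 70 x 50 mm, origin under its middle

How it is judged:
By the outcome, as a careful person would: the job done as asked, in the order asked, and still so for the second after the job is handed in, with the robot touching nothing.
It also fails if it takes over 72 s, if anything falls off the work surface, if the arm or the gripper's body presses on something with over 40 N, if the wrist force passes 120 N, or if a joint passes its speed limit or range.

## Working session

There is one attempt and no reset: what is moved stays moved. The work goes in short steps, Python scripts to look and compute and a tool call to move; the robot and the scene stay as the last step left them, time stands still between calls to the robot, and variables do not carry over. Pictures are saved under pics/ and viewed, at most 10 in all, crops included, and the job is handed in when it is done.

Besides the shell and the picture viewer there is one more tool, called after ">>>" as a command line: name --pt "numbers of a row" for each row, then --argument value for the rest. servo_tool: Moves the arm, as the interface text tells. Shifts and turns lie within -1 to 1; 1 stands for 0.3 m of shift or 0.5 rad of turn. Its arguments: {"type":"object","properties":{"increments":{"type":"array"},"newtons":{"type":"number"}},"required":["increments"]}

```bash
mkdir -p pics; ls; python3 - <<'E'
from station import *
import cv2
for n in("side","top"):
    d=get_image(n); cv2.imwrite(f"pics/{n}0.png",d["image"])
    print(n,{k:v for k,v in d.items() if k!="image"})
print(read_state())
E
```

```text
pics
side {'vertical_fov': 55.33240075464059, 'cx': 322.5645417466949, 'cy': 239.05198945468496, 'k1': 0.04077772096121457, 'R': array([[-0.96828779, -0.24920297,  0.01779434],
       [-0.1382746 ,  0.47522528, -0.86893099],
       [ 0.20808386, -0.84383577, -0.49461328]]), 't': array([525.42737131, 218.11890848, 886.2739376 ])}
top {'vertical_fov': 46.83152791897594, 'cx': 317.6692682007738, 'cy': 225.99517662162825, 'k1': -0.1464428380698491, 'R': array([[ 2.90254266e-02, -9.99557597e-01,  6.49108202e-03],
       [-9.75922530e-01, -2.97423195e-02, -2.16080099e-01],
       [ 2.16177564e-01, -6.29761412e-05, -9.76354063e-01]]), 't': array([ -36.7720169 ,  560.41858428, 1211.76315879])}
{'clock': 0.1, 'joints': array([-1.30900241e+00,  1.26330303e-01, -4.05477802e-02,  1.40536231e+00,
       -1.20618944e-06,  1.57077893e+00]), 'joint_velocities': array([ 1.10087368e-03, -5.04399404e-04,  2.98359483e-03,  3.53079582e-04,
       -3.47417388e-05,  4.43100803e-04]), 'effort': array([-5.33988132e-04, -4.36904025e+01,  3.53604269e+01,  1.37142543e-02,
       -6.38652114e-05,  4.58451964e-06]), 'eef_pos': array([ 135.78542564, -506.77051913,  241.58207175]), 'orientation': array([-3.14014859e+00,  1.18107076e-06,  2.61811314e-01]), 'contact_force': array([ 0.26076889,  0.10152096, -0.25464092]), 'moment': array([ 0.01588709,  0.04152103, -0.03147616]), 'grasp_force': 0.0, 'opening': 85.05694624662827}
```

View pics/top0.png

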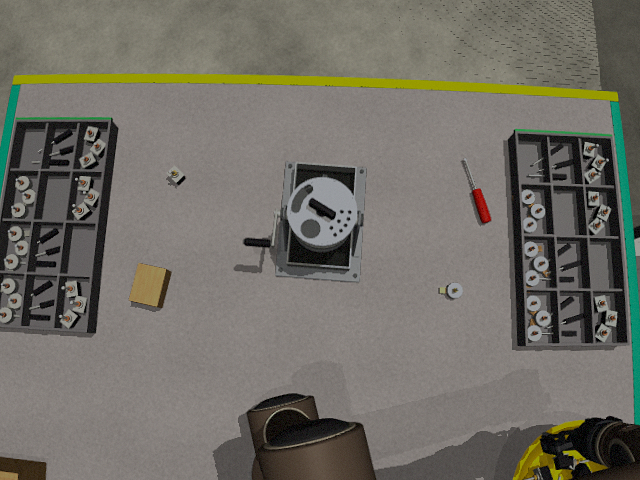

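View pics/side0.png

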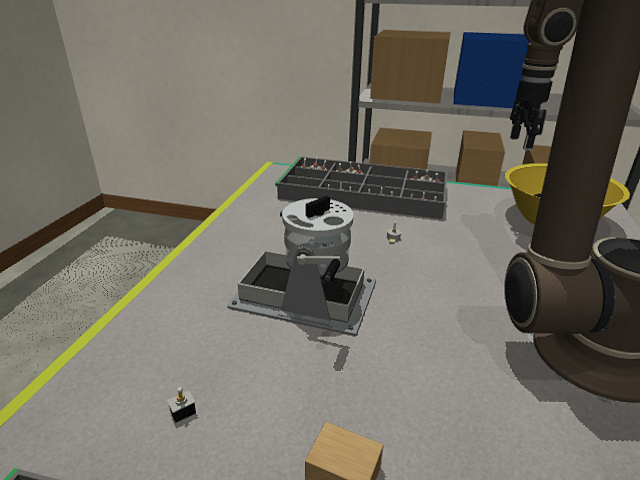

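The top view shows the drum at about (321,213), the lever handle at (257,242), the tray side facing up in the image, and the long opening at upper left, about (302,194). The bystanders are well clear. Next I measure the cap and the stand.

```bash
cat > h.py <<'E'
from station import *
import cv2, numpy as np
def cam(n):
    d=get_image(n); h,w=d["image"].shape[:2]
    f=h/2/np.tan(np.radians(d["vertical_fov"])/2)
    d["f"]=f; return d
def onplane(d,uv,z):
    p=(np.array(uv,float)-[d["cx"],d["cy"]])/d["f"]
    q=p.copy()
    for _ in range(30): q=p/(1+d["k1"]*(q@q))
    r=d["R"].T@np.array([*q,1.]); c=-d["R"].T@d["t"]
    return c+r*(z-c[2])/r[2]
def proj(d,X):
    c=d["R"]@np.array(X,float)+d["t"]; q=c[:2]/c[2]
    return q*(1+d["k1"]*(q@q))*d["f"]+[d["cx"],d["cy"]]
E
python3 - <<'E'
from h import *
d=cam("top"); im=d["image"]
x0,y0=225,145; c=im[y0:y0+150,x0:x0+160]
cv2.imwrite("pics/crop1.png",cv2.resize(c,None,fx=5,fy=4.0*1.25/1.25*1.0,interpolation=cv2.INTER_CUBIC) if 0 else cv2.resize(c,(640,600),interpolation=cv2.INTER_CUBIC))
g=cv2.cvtColor(im,cv2.COLOR_BGR2GRAY)
m=np.zeros_like(g); m[165:260,275:370]=(g[165:260,275:370]>165)*255
cs,_=cv2.findContours(m,cv2.RETR_CCOMP,cv2.CHAIN_APPROX_NONE)
for k in sorted(cs,key=cv2.contourArea)[-6:]:
    M=cv2.moments(k); u=(M['m10']/M['m00'],M['m01']/M['m00'])
    print(cv2.contourArea(k),np.round(u,1),onplane(d,u,208.5).round(1), cv2.minEnclosingCircle(k), cv2.fitEllipse(k))
E
```

```text
(no output)
```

View pics/crop1.png

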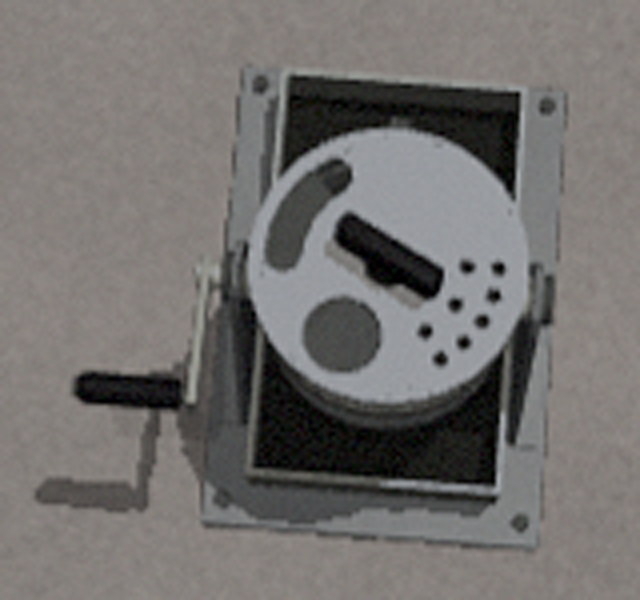

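```bash
python3 - <<'E'
from h import *
d=cam("top"); im=d["image"]
P=lambda a,z:onplane(d,(225+a[0]/4-.375,145+a[1]/4-.375),z)
bp=[P(a,8)[:2] for a in((243,66),(567,88),(535,548),(202,522))]
bp=np.array(bp);print("plate",bp.round(1),"sides",np.linalg.norm(np.roll(bp,-1,0)-bp,axis=1).round(1))
v=(bp[0]-bp[3])+(bp[1]-bp[2]); w=(bp[0]-bp[1])+(bp[3]-bp[2])
print("yaw",np.arctan2(v[1],v[0]),np.arctan2(-w[0],w[1]))
v/=np.linalg.norm(v); print("origin",bp.mean(0)-27.5*v)
hs=cv2.cvtColor(im,cv2.COLOR_BGR2HSV)
c=im[145:295,225:385]; g=c.min(2); print("levels cap",c[120//4+10,100],"plate",c[20//1,60],np.percentile(g,[50,90,97]))
m=(cv2.cvtColor(c,cv2.COLOR_BGR2GRAY)>138).astype(np.uint8)
m[:, :55]=0; m[105:]=0
n,l,s,_=cv2.connectedComponentsWithStats(m); k=1+np.argmax(s[1:,4]); mm=(l==k).astype(np.uint8); print(s[k])
cs,h=cv2.findContours(mm,cv2.RETR_CCOMP,cv2.CHAIN_APPROX_NONE)
o=max(cs,key=cv2.contourArea); hull=cv2.convexHull(o)
pts=np.array([onplane(d,p[0]+[225,145],208.5)[:2] for p in o])
(cc,r)=cv2.minEnclosingCircle(pts.astype(np.float32)); A=np.c_[2*pts,np.ones(len(pts))]; s=np.linalg.lstsq(A,(pts**2).sum(1),rcond=None)[0]
C=s[:2];print("cap minenc",cc,r,"lsq",C,np.sqrt(s[2]+C@C))
for k in cs:
    a=cv2.contourArea(k)
    if a<20 or k is o: continue
    M=cv2.moments(k); u=np.array((M['m10']/M['m00'],M['m01']/M['m00']))+[225,145]; X=onplane(d,u,208.5)[:2]-C
    print("hole",a,X.round(1),np.hypot(*X),np.arctan2(X[1],X[0]))
for nme,a,z in(("barA",(347,229),238.5),("barB",(430,284),238.5),("slot1",(340,172),208.5),("slot2",(283,258),208.5),("slotm",(300,210),208.5),("round",(342,334),208.5),("tab",(399,120),202),("h1",(80,388),168),("h2",(180,390),168)):
    X=P(a,z)[:2]; print(nme,X.round(1),(X-C).round(1),np.arctan2(*(X-C)[::-1]).round(3))
E
```

```text
plate [[ 734.4   64.2]
 [ 726.4 -135.6]
 [ 442.1 -119.6]
 [ 451.7   76.5]] sides [200.  284.7 196.4 283. ]
yaw -0.049962222919628214 -0.044061874763195535
origin [561.18917    -27.24601857]
levels cap [164 158 155] plate [80 82 87] [125.  146.1 154. ]
[  62   27   70   73 2543]
cap minenc (575.92724609375, -38.892452239990234) 89.09247589111328 lsq [566.90991753 -32.31367581] 73.08075592103663
hole 23.5 [-54.  -22.5] 58.500990811921994 -2.747617494278729
hole 21.0 [-45.4 -34.2] 56.82165686332883 -2.4949588275383503
hole 27.0 [-40.4 -14.4] 42.916048494591905 -2.7982270402614016
hole 23.5 [-34.1 -43.5] 55.22821042635254 -2.2355572199593094
hole 25.0 [-26.  -29.7] 39.49020716327904 -2.2891231689063956
hole 354.5 [-43.5  27.5] 51.42938354802922 2.5780895349621336
hole 25.0 [-20.9 -48.9] 53.16223047308117 -1.9749704514904174
hole 23.5 [ -6.6 -51.1] 51.556887313079955 -1.6986147814043113
hole 25.0 [ -5.7 -34.7] 35.19893302543989 -1.7324824182400191
hole 434.5 [-4.  7.] 8.110977980045702 2.0926878144869443
hole 354.0 [20.3 49.4] 53.373453679032906 1.180283548711667
barA [570.8  -6.1] [ 3.9 26.2] 1.423
barB [543.9 -48.1] [-23.  -15.7] -2.541
slot1 [609.   -1.2] [42.1 31.1] 0.636
slot2 [562.5  26.4] [-4.4 58.7] 1.645
slotm [588.1  18.6] [21.2 51. ] 1.176
round [523.8  -5. ] [-43.1  27.4] 2.576
tab [640.1 -30.9] [73.2  1.5] 0.02
h1 [499.5 131.6] [-67.4 163.9] 1.961
h2 [500.1  79.2] [-66.8 111.5] 2.11
```

>>> servo_tool --pt "0.2 0.089 -0.059 -0.05 0 0 0" --pt "0.2 0.089 -0.059 -0.05 0 0 0" --pt "0.2 0.089 -0.059 -0.05 0 0 0" --pt "0.2 0.089 -0.059 -0.05 0 0 0" --pt "0.2 0.089 -0.059 0 0 0 0" --pt "0.2 0.089 -0.059 0 0 0 0" --pt "0.2 0.089 -0.059 0 0 0 0" --pt "0.2 0.089 -0.059 0 0 0 0" --newtons 30

```text
clock: 0.87
eef_pos: [306.2, -313.7, 302.4]
orientation: [3.141, -0.0, 0.262]
contact_force: [0.4, -0.1, -0.2]
opening: 51.3
grasp_force: 0.0
```

>>> servo_tool --pt "0.2 0.089 -0.059 0 0 0 0" --pt "0.2 0.089 -0.059 0 0 0 0" --pt "0.2 0.089 -0.059 0 0 0 0" --pt "0.2 0.089 -0.059 0 0 0 0" --pt "0.2 0.089 -0.059 0 0 0 0" --pt "0.2 0.089 -0.059 0 0 0 0" --pt "0.2 0.089 -0.059 0 0 0 0" --pt "0.2 0.089 -0.059 0 0 0 0"

```text
clock: 1.53
eef_pos: [476.0, -121.5, 302.2]
orientation: [-3.142, 0.0, 0.262]
contact_force: [0.3, -0.7, 0.0]
opening: 51.2
grasp_force: 0.0
```

>>> servo_tool --pt "0.2 0 0 0 0 0 -0.22" --pt "0.2 0 0 0 0 0 -0.22" --pt "0.2 0 0 0 0 0 -0.22" --pt "0.2 0 0 0 0 0 -0.22" --pt "0.2 0 0 0 0 0 -0.22" --pt "0.2 0 0 0 0 0 -0.22" --pt "0.2 0 0 0 0 0 -0.22" --pt "0.2 0 0 0 0 0 0"

```text
clock: 2.2
eef_pos: [475.1, -122.9, 302.1]
orientation: [-3.141, 0.0, 1.035]
contact_force: [-0.0, -0.5, 0.3]
opening: 51.1
grasp_force: 0.0
```

>>> servo_tool --pt "0.2 0.0836 0.0167 0 0 0 0" --pt "0.2 0.0836 0.0167 0 0 0 0" --pt "0.2 0.0836 0.0167 0 0 0 0" --pt "0.2 0.0836 0.0167 0 0 0 0" --pt "0.2 0.0836 0.0167 0 0 0 0" --pt "0.2 0 0 0.05 0 0 0" --pt "0.2 0 0 0.05 0 0 0" --pt "0.2 0 0 0 0 0 0"

```text
clock: 2.87
eef_pos: [560.4, -27.7, 269.1]
orientation: [-3.137, 0.002, 1.03]
contact_force: [-0.1, -0.3, -1.2]
opening: 50.9
grasp_force: 0.0
```

```bash
python3 - <<'E'
from h import *
a=cam("top")["image"][145:295,225:385]; b=cam("side")["image"][120:300,240:432]
cv2.imwrite("pics/c2.png",np.hstack([cv2.resize(a,(400,375)),cv2.resize(b,(400,375))]))
E
```

```text
(no output)
```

View pics/c2.png

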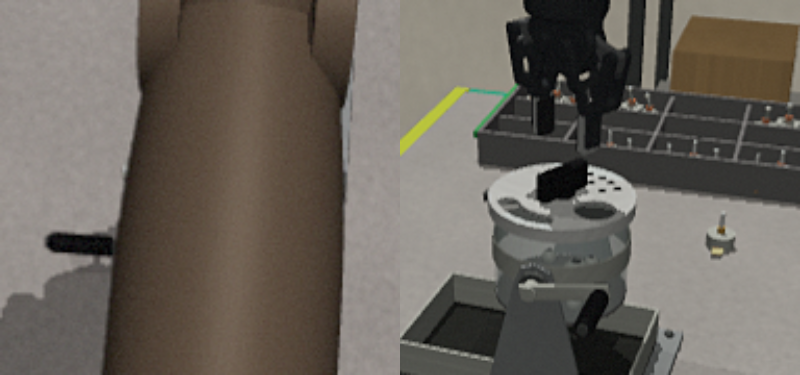

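The side view shows the fingers straddling the bar line from above, with the bar at crop (563,180) and the fingertips at (545,130) and (590,148). I descend and close.

>>> servo_tool --pt "0.2 0 0 0.038 0 0 0" --pt "0.2 0 0 0.038 0 0 0" --pt "0.2 0 0 0.038 0 0 0" --pt "0.2 0 0 0.038 0 0 0" --pt "0.2 0 0 0 0 0 0" --pt "-1 0 0 0 0 0 0" --pt "-1 0 0 0 0 0 0" --pt "-1 0 0 0 0 0 0"

```text
clock: 3.63
eef_pos: [561.5, -28.3, 227.7]
orientation: [3.14, -0.001, 1.031]
contact_force: [0.7, 0.4, 0.2]
opening: 15.5
grasp_force: 0.0
```

>>> servo_tool --pt "-1 0 0 0 0 0 0" --pt "-1 0 0 0 0 0 0" --pt "-1 0 0 0 0 0 0" --pt "-1 0 0 0 0 0 0"

```text
clock: 3.97
eef_pos: [561.9, -28.6, 227.9]
orientation: [3.139, -0.001, 1.031]
contact_force: [1.8, -2.7, 6.1]
opening: 13.6
grasp_force: 34.2
```

>>> servo_tool --pt "-1 0 0 0 0 0 0.18" --pt "-1 0 0 0 0 0 0.18" --pt "-1 0 0 0 0 0 0.18" --pt "-1 0 0 0 0 0 0.18" --pt "-1 0 0 0 0 0 0.18" --pt "-1 0 0 0 0 0 0.18" --pt "-1 0 0 0 0 0 0.18" --pt "-1 0 0 0 0 0 0.18"

```text
clock: 4.63
eef_pos: [561.6, -28.1, 227.8]
orientation: [3.141, -0.002, 0.308]
contact_force: [1.3, -0.7, 6.9]
opening: 13.3
grasp_force: 34.3
```

>>> servo_tool --pt "-1 0 0 0 0 0 0.18" --pt "-1 0 0 0 0 0 0.18" --pt "-1 0 0 0 0 0 0.18" --pt "-1 0 0 0 0 0 0.175" --pt "-1 0 0 0 0 0 0" --pt "-1 0 0 0 0 0 0"

```text
clock: 5.13
eef_pos: [561.6, -27.9, 227.9]
orientation: [-3.141, -0.002, -0.045]
contact_force: [0.4, -0.1, 6.5]
opening: 13.4
grasp_force: 34.2
```

>>> servo_tool --pt "0.2 0 0 0 0 0 0" --pt "0.2 0 0 0 0 0 0" --pt "0.2 0 0 0 0 0 0" --pt "0.2 0 0 -0.06 0 0 0" --pt "0.2 0 0 -0.06 0 0 0" --pt "0.2 0 0 -0.06 0 0 0" --pt "0.2 0 0 -0.06 0 0 0" --pt "0.2 0 0 0 0 0 0"

```text
clock: 5.8
eef_pos: [561.8, -28.2, 301.9]
orientation: [-3.141, -0.004, -0.046]
contact_force: [-0.6, -0.7, 0.5]
opening: 51.6
grasp_force: 0.0
```

>>> servo_tool --pt "0.2 -0.045 -0.087 0 0 0 0" --pt "0.2 -0.045 -0.087 0 0 0 0" --pt "0.2 -0.045 -0.087 0 0 0 0" --pt "0.2 -0.045 -0.087 0 0 0 0" --pt "0.2 -0.045 -0.087 0 0 0 0" --pt "0.2 0 0 0 0 0 -0.224" --pt "0.2 0 0 0 0 0 -0.224" --pt "0.2 0 0 0 0 0 -0.224"

```text
clock: 6.47
eef_pos: [494.7, 38.3, 300.4]
orientation: [-3.094, -0.015, 0.39]
contact_force: [0.4, -1.0, -0.1]
opening: 51.1
grasp_force: 0.0
```

>>> servo_tool --pt "0.2 0 0 0 0 0 -0.224" --pt "0.2 0 0 0 0 0 -0.224" --pt "0.2 0 0 0 0 0 -0.224" --pt "0.2 0 0 0 0 0 -0.224" --pt "0.2 0 0 0 0 0 -0.224" --pt "0.2 0 0 0 0 0 -0.224" --pt "0.2 0 0 0 0 0 -0.224" --pt "0.2 0 0 0 0 0 -0.224"

```text
clock: 7.13
eef_pos: [495.0, 38.0, 300.1]
orientation: [-3.123, -0.047, 1.286]
contact_force: [0.4, -0.1, -0.2]
opening: 51.1
grasp_force: 0.0
```

>>> servo_tool --pt "0.2 0 0 0 0 0 -0.224" --pt "0.2 0 0 0 0 0 -0.224" --pt "0.2 0 0 0 0 0 -0.224" --pt "0.2 0 0 0 0 0 0"

```text
clock: 7.47
eef_pos: [495.0, 38.0, 300.2]
orientation: [-3.14, -0.05, 1.619]
contact_force: [0.2, -0.5, -0.3]
opening: 51.3
grasp_force: 0.0
```

```bash
python3 - <<'E'
from h import *
d=cam("top"); e=cam("side")
cv2.imwrite("pics/c3.png",np.hstack([cv2.resize(d["image"][145:295,225:385],(400,375),interpolation=cv2.INTER_CUBIC),cv2.resize(e["image"][120:300,240:432],(400,375))]))
print(read_state()["joints"].round(2))
E
```

```text
[0.05 0.08 0.04 1.53 0.05 1.58]
```

View pics/c3.png

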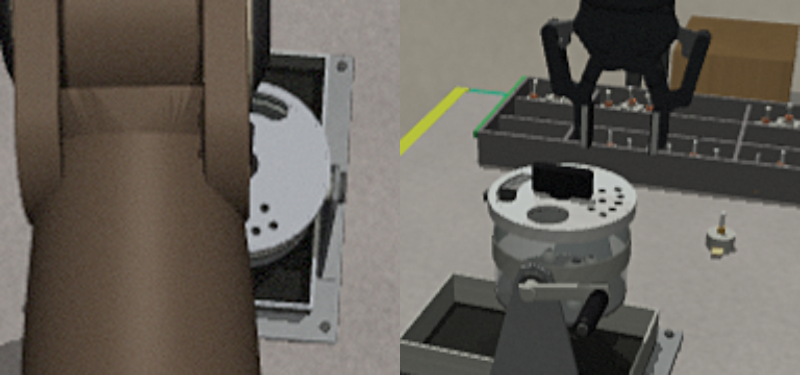

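The side view shows the bar now lying along the pour direction, with the slot at the tray side. The top view is half hidden by the arm, and the shift in y was clipped. I work out the correction and move further out so the cap can be checked.

```bash
cat > mv.py <<'E'
import sys,numpy as np
from scipy.spatial.transform import Rotation as T
from station import read_state
def rel(p,rpy):
    s=read_state(); A=T.from_euler('xyz',s["orientation"]); B=T.from_euler('xyz',rpy)
    print("pos",s["eef_pos"].round(1),"shift",(A.inv().apply(np.array(p)-s["eef_pos"])/300).round(4),"turn",((A.inv()*B).as_rotvec()/.5).round(3))
v=list(map(float,sys.argv[1:])); rel(v[:3],[np.pi,0,v[3]])
E
python3 mv.py 500 200 300 1.523;python3 mv.py 495 38 300 1.523
```

```text
pos [495.1  38.  300.5] shift [0.5381 0.0393 0.0287] turn [-0.008 -0.1    0.181]
pos [495.1  38.  300.5] shift [-0.     -0.0004  0.0018] turn [-0.008 -0.1    0.181]
```

>>> servo_tool --pt "0.2 0 0 0 -0.004 -0.05 0.09" --pt "0.2 0 0 0 -0.004 -0.05 0.09" --pt "0.2 0.08 0 0 0 0 0" --pt "0.2 0.08 0 0 0 0 0" --pt "0.2 0.08 0 0 0 0 0" --pt "0.2 0.08 0 0 0 0 0" --pt "0.2 0.08 0 0 0 0 0" --pt "0.2 0.08 0 0 0 0 0"

```text
clock: 8.23
eef_pos: [501.5, 183.0, 300.9]
orientation: [3.141, -0.0, 1.524]
contact_force: [0.7, -0.4, -0.1]
opening: 51.0
grasp_force: 0.0
```

```bash
python3 - <<'E'
from h import *
d=cam("top"); im=d["image"]
cv2.imwrite("pics/c4.png",cv2.resize(im[145:295,225:385],(640,600),interpolation=cv2.INTER_CUBIC))
s=read_state();print(s["joints"].round(2),s["eef_pos"],s["orientation"])
E
```

```text
[0.35 0.15 0.12 1.54 0.   1.97] [501.6746829  186.36042129 300.32042519] [-3.14148996e+00 -2.29273481e-03  1.52638886e+00]
```

View pics/c4.png

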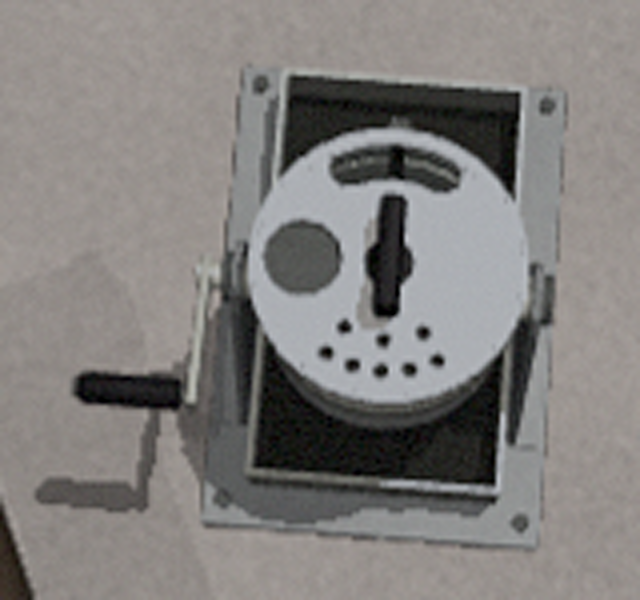

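The slot spans x 330–462 in the crop, so its middle is 396. The outlet ridge is at 397 and the tab at 399, so the slot is centred. Now the lever, whose handle is at crop (130,389).

>>> servo_tool --pt "0.2 -0.068 0.001 0 0 0 0" --pt "0.2 -0.068 0.001 0 0 0 0" --pt "0.2 -0.068 0.001 0 0 0 0" --pt "0.2 -0.068 0.001 0 0 0 0" --pt "0.2 0 0 0.08 0 0 0" --pt "0.2 0 0 0.08 0 0 0" --pt "0.2 0 0 0.08 0 0 0" --pt "0.2 0 0 0 0 0 0"

```text
clock: 8.95
eef_pos: [497.2, 99.5, 224.5]
orientation: [-3.136, 0.002, 1.524]
contact_force: [-1.3, -0.8, 0.4]
opening: 51.4
grasp_force: 0.0
```

```bash
python3 mv.py 499.2 105.1 161 1.523
```

```text
pos [497.2  99.5 224.5] shift [0.0194 0.0071 0.2115] turn [-0.012  0.003  0.002]
```

>>> servo_tool --pt "0.2 0.024 0.007 0 -0.01 0 0" --pt "0.2 0 0 0.07 0 0 0" --pt "0.2 0 0 0.07 0 0 0" --pt "0.2 0 0 0.07 0 0 0" --pt "0.2 0 0 0 0 0 0" --pt "-1 0 0 0 0 0 0" --pt "-1 0 0 0 0 0 0" --pt "-1 0 0 0 0 0 0"

```text
clock: 9.62
eef_pos: [500.5, 108.0, 167.6]
orientation: [3.139, -0.002, 1.527]
contact_force: [-9.9, 1.9, 7.6]
opening: 16.5
grasp_force: 30.7
```

>>> servo_tool --pt "-1 0 0 0 0 0 0" --pt "-1 0 0 0 0 0 0" --pt "-1 0 0 0 0 0 0"

```text
clock: 9.87
eef_pos: [500.6, 108.1, 167.9]
orientation: [3.138, -0.002, 1.527]
contact_force: [-8.7, 2.8, 3.3]
opening: 16.7
grasp_force: 29.4
```

```bash
python3 - <<'E'
from h import *
e=cam("side")
cv2.imwrite("pics/c5.png",cv2.resize(e["image"][120:320,230:430],(600,600)))
s=read_state();print(s["eef_pos"],s["orientation"],s["contact_force"])
# arc plan, world deltas from handle at -79deg
yaw=-.047
th=np.linspace(-1.375,1.375,25)
P=np.c_[70*np.sin(th),70*np.cos(th)]; D=np.diff(P,axis=0)/300
print((D).round(4).tolist())
E
```

```text
[500.57164567 108.03982821 167.89362715] [ 3.13776333e+00 -1.91753373e-03  1.52695603e+00] [-9.08638984  2.44915415  4.15652309]
[[0.0067, 0.0259], [0.0096, 0.0249], [0.0124, 0.0237], [0.015, 0.0221], [0.0174, 0.0202], [0.0196, 0.0181], [0.0216, 0.0157], [0.0232, 0.0132], [0.0246, 0.0104], [0.0256, 0.0076], [0.0263, 0.0046], [0.0267, 0.0015], [0.0267, -0.0015], [0.0263, -0.0046], [0.0256, -0.0076], [0.0246, -0.0104], [0.0232, -0.0132], [0.0216, -0.0157], [0.0196, -0.0181], [0.0174, -0.0202], [0.015, -0.0221], [0.0124, -0.0237], [0.0096, -0.0249], [0.0067, -0.0259]]
```

View pics/c5.png

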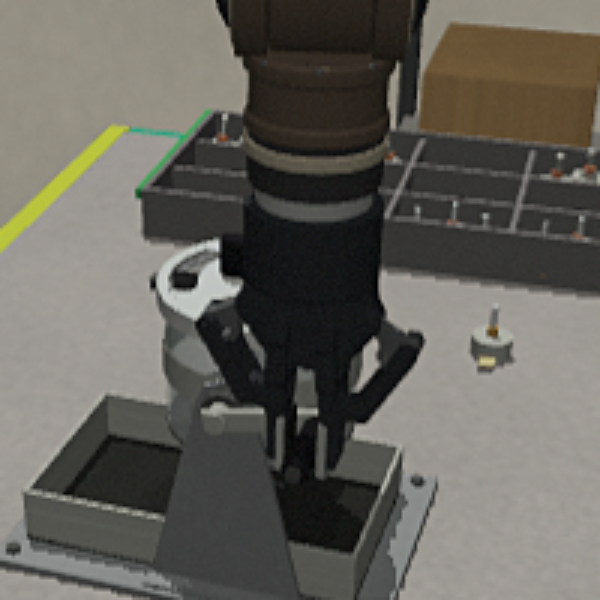

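The fingers straddle the handle, but near their tips. I regrip about 6 mm lower.

>>> servo_tool --pt "-0.3 0 0 0 0 0 0" --pt "-0.3 0 0 0 0 0 0" --pt "-0.3 0 -0.003 0.02 0 0 0" --pt "-0.3 0 0 0 0 0 0" --pt "-1 0 0 0 0 0 0" --pt "-1 0 0 0 0 0 0" --pt "-1 0 0 0 0 0 0" --pt "-1 0 0 0 0 0 0" --newtons 50

```text
clock: 10.58
eef_pos: [500.4, 107.4, 160.1]
orientation: [3.137, -0.0, 1.527]
contact_force: [-5.9, 0.7, 2.2]
opening: 16.8
grasp_force: 48.8
```

>>> servo_tool --pt "-1 0 0.0067 -0.0259 0 0 0" --pt "-1 0 0.0096 -0.0249 0 0 0" --pt "-1 0 0.0124 -0.0237 0 0 0" --pt "-1 0 0.015 -0.0221 0 0 0" --pt "-1 0 0.0174 -0.0202 0 0 0" --pt "-1 0 0.0196 -0.0181 0 0 0" --pt "-1 0 0.0216 -0.0157 0 0 0" --pt "-1 0 0.0232 -0.0132 0 0 0"

```text
clock: 11.25
eef_pos: [539.3, 105.5, 210.3]
orientation: [3.135, 0.0, 1.527]
contact_force: [-4.2, 0.1, -4.0]
opening: 16.5
grasp_force: 49.8
```

>>> servo_tool --pt "-1 0 0.0246 -0.0104 0 0 0" --pt "-1 0 0.0256 -0.0076 0 0 0" --pt "-1 0 0.0263 -0.0046 0 0 0" --pt "-1 0 0.0267 -0.0015 0 0 0" --pt "-1 0 0.0267 0.0015 0 0 0" --pt "-1 0 0.0263 0.0046 0 0 0" --pt "-1 0 0.0256 0.0076 0 0 0" --pt "-1 0 0.0246 0.0104 0 0 0"

```text
clock: 11.92
eef_pos: [600.6, 102.6, 209.5]
orientation: [3.137, 0.001, 1.526]
contact_force: [-8.2, -0.7, -3.2]
opening: 16.4
grasp_force: 50.0
```

>>> servo_tool --pt "-1 0 0.0232 0.0132 0 0 0" --pt "-1 0 0.0216 0.0157 0 0 0" --pt "-1 0 0.0196 0.0181 0 0 0" --pt "-1 0 0.0174 0.0202 0 0 0" --pt "-1 0 0.015 0.0221 0 0 0" --pt "-1 0 0.0124 0.0237 0 0 0" --pt "-1 0 0 0 0 0 0" --pt "-1 0 0 0 0 0 0"

```text
clock: 12.58
eef_pos: [633.3, 101.0, 174.6]
orientation: [3.138, 0.001, 1.526]
contact_force: [-5.0, -2.2, -7.5]
opening: 16.4
grasp_force: 49.6
```

```bash
python3 - <<'E'
from h import *
s=read_state();print(s["eef_pos"],s["contact_force"])
c=np.array([561.7,160-0*1.]) 
x=(s["eef_pos"][0]-561.7)*.999-.047*(s["eef_pos"][1]+28); z=s["eef_pos"][2]+8-155
print("stand x,z",x,z,"lever angle",np.arctan2(x,z),np.hypot(x,z),"remaining to 1.375:",70*np.sin(1.375)-x,70*np.cos(1.375)-z)
E
```

```text
[633.30358117 100.95144768 174.5620122 ] [-5.02135759 -2.15963655 -7.52609418]
stand x,z 65.47125955119262 27.562012198107794 lever angle 1.172336597263237 71.03626076609237 remaining to 1.375: 3.191254440428281 -13.943672638878692
```

>>> servo_tool --pt "-1 0 0.006 0.013 0 0 0" --pt "-1 0 0.004 0.013 0 0 0" --pt "-1 0 0.002 0.013 0 0 0" --pt "-1 0 0 0.012 0 0 0" --pt "-1 0 0 0.006 0 0 0" --pt "-1 0 0 0 0 0 0" --pt "-1 0 0 0 0 0 0" --pt "-1 0 0 0 0 0 0"

```text
clock: 13.25
eef_pos: [637.6, 100.8, 160.6]
orientation: [3.134, 0.001, 1.526]
contact_force: [-7.2, -3.0, 3.3]
opening: 16.2
grasp_force: 50.8
```

>>> servo_tool --pt "-1 0 0 0 0 0 0" --pt "-1 0 0 0 0 0 0" --pt "-1 0 0 0 0 0 0" --pt "-1 0 0 0 0 0 0" --pt "-1 0 0 0 0 0 0" --pt "-1 0 0 0 0 0 0" --pt "-1 0 0 0 0 0 0" --pt "-1 0 0 0 0 0 0"

```text
clock: 13.92
eef_pos: [637.6, 100.8, 160.6]
orientation: [3.134, 0.001, 1.526]
contact_force: [-7.5, -2.2, 4.1]
opening: 16.3
grasp_force: 50.8
```

```bash
python3 - <<'E'
from h import *
a=cam("top")["image"][145:295,225:385]; e=cam("side")["image"][180:330,225:385]
cv2.imwrite("pics/c6.png",np.hstack([cv2.resize(a,(400,375),interpolation=cv2.INTER_CUBIC),cv2.resize(e,(400,375),interpolation=cv2.INTER_CUBIC)]))
s=read_state();print(s["eef_pos"],s["contact_force"])
E
```

```text
[637.63094508 100.7982471  160.60644682] [-7.14756524 -1.62418869  3.07967019]
```

View pics/c6.png

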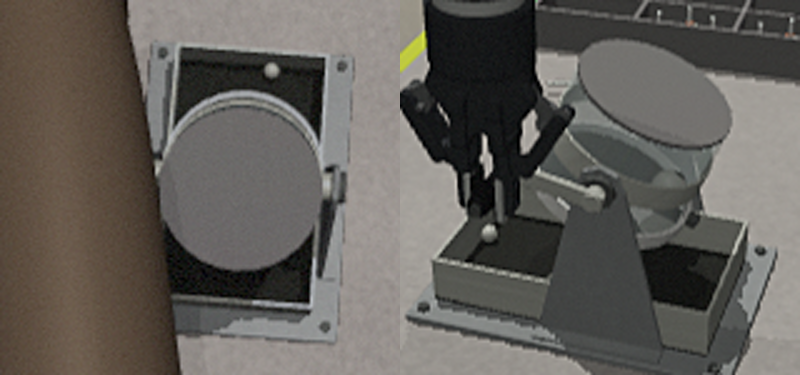

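One knob shows in the tray and the rest may be under the drum. I press against the stop and rock once to free any that lag.

>>> servo_tool --pt "-1 0 0 0.01 0 0 0" --pt "-1 0 0 0 0 0 0" --pt "-1 0 0 0 0 0 0" --pt "-1 0 0 0 0 0 0" --pt "-1 0 -0.007 -0.03 0 0 0" --pt "-1 0 -0.012 -0.03 0 0 0" --pt "-1 0 -0.012 -0.022 0 0 0" --pt "-1 0 0 0 0 0 0"

```text
clock: 14.68
eef_pos: [628.8, 101.2, 183.0]
orientation: [3.132, 0.001, 1.526]
contact_force: [0.5, -5.2, 3.9]
opening: 16.5
grasp_force: 51.3
```

>>> servo_tool --pt "-1 0 0.012 0.022 0 0 0" --pt "-1 0 0.012 0.03 0 0 0" --pt "-1 0 0.007 0.03 0 0 0" --pt "-1 0 0 0 0 0 0" --pt "-1 0 0 0 0 0 0" --pt "-1 0 0 0 0 0 0" --pt "-1 0 0 0 0 0 0" --pt "-1 0 0 0 0 0 0"

```text
clock: 15.35
eef_pos: [637.7, 100.9, 159.5]
orientation: [3.132, 0.0, 1.526]
contact_force: [-6.6, -5.2, 13.3]
opening: 16.4
grasp_force: 54.1
```

>>> servo_tool --pt "-1 0 0 0 0 0 0" --pt "-1 0 0 0 0 0 0" --pt "-1 0 0 0 0 0 0" --pt "-1 0 0 0 0 0 0" --pt "-1 0 0 0 0 0 0" --pt "-1 0 0 0 0 0 0" --pt "-1 0 0 0 0 0 0" --pt "-1 0 0 0 0 0 0"

```text
clock: 16.02
eef_pos: [637.7, 100.9, 159.5]
orientation: [3.132, 0.0, 1.526]
contact_force: [-5.2, -5.5, 12.7]
opening: 16.6
grasp_force: 54.1
```

>>> servo_tool --pt "-1 0 -0.0067 -0.032 0 0 0" --pt "-1 0 -0.0096 -0.0249 0 0 0" --pt "-1 0 -0.0124 -0.0237 0 0 0" --pt "-1 0 -0.015 -0.0221 0 0 0" --pt "-1 0 -0.0174 -0.0202 0 0 0" --pt "-1 0 -0.0196 -0.0181 0 0 0" --pt "-1 0 -0.0216 -0.0157 0 0 0" --pt "-1 0 -0.0232 -0.0132 0 0 0"

```text
clock: 16.68
eef_pos: [601.6, 102.6, 208.0]
orientation: [3.13, 0.0, 1.526]
contact_force: [8.0, -4.6, -2.9]
opening: 16.6
grasp_force: 52.3
```

>>> servo_tool --pt "-1 0 -0.0246 -0.0104 0 0 0" --pt "-1 0 -0.0256 -0.0076 0 0 0" --pt "-1 0 -0.0263 -0.0046 0 0 0" --pt "-1 0 -0.0267 -0.0015 0 0 0" --pt "-1 0 -0.0267 0.0015 0 0 0" --pt "-1 0 -0.0263 0.0046 0 0 0" --pt "-1 0 -0.0256 0.0076 0 0 0" --pt "-1 0 -0.0246 0.0104 0 0 0"

```text
clock: 17.35
eef_pos: [540.0, 105.7, 209.5]
orientation: [3.127, -0.0, 1.526]
contact_force: [3.9, -4.6, 7.5]
opening: 16.3
grasp_force: 53.4
```

>>> servo_tool --pt "-1 0 -0.0232 0.0132 0 0 0" --pt "-1 0 -0.0216 0.0157 0 0 0" --pt "-1 0 -0.0196 0.0181 0 0 0" --pt "-1 0 -0.0174 0.0202 0 0 0" --pt "-1 0 -0.015 0.0221 0 0 0" --pt "-1 0 -0.0124 0.0237 0 0 0" --pt "-1 0 0 0 0 0 0" --pt "-1 0 0 0 0 0 0"

```text
clock: 18.02
eef_pos: [504.5, 107.4, 172.9]
orientation: [3.136, -0.0, 1.527]
contact_force: [-3.2, -2.2, 1.6]
opening: 16.5
grasp_force: 52.9
```

```bash
python3 mv.py 500.4 107.4 160.1 1.527
```

```text
pos [504.5 107.4 172.9] shift [-0.0005 -0.014   0.0427] turn [ 0.012 -0.001 -0.   ]
```

Press down past the upright stop a little, as at the other end.

>>> servo_tool --pt "-1 0 -0.006 0.014 0 0 0" --pt "-1 0 -0.005 0.014 0 0 0" --pt "-1 0 -0.003 0.014 0 0 0" --pt "-1 0 0 0.01 0 0 0" --pt "-1 0 0 0.008 0 0 0" --pt "-1 0 0 0 0 0 0" --pt "-1 0 0 0 0 0 0" --pt "-1 0 0 0 0 0 0"

```text
clock: 18.68
eef_pos: [500.7, 107.6, 158.6]
orientation: [3.133, -0.001, 1.527]
contact_force: [-13.6, -4.1, 27.3]
opening: 16.7
grasp_force: 55.7
```

>>> servo_tool --pt "-1 0 0.002 -0.008 0 0 0" --pt "0 0 0 0 0 0 0" --pt "0 0 0 0 0 0 0" --pt "0 0 0 0 0 0 0" --pt "0 0 0 0 0 0 0" --pt "0 0 0 -0.03 0 0 0" --pt "0 0 0 -0.06 0 0 0" --pt "0 0 0 -0.06 0 0 0"

```text
clock: 19.35
eef_pos: [500.7, 107.4, 202.1]
orientation: [3.137, 0.0, 1.527]
contact_force: [0.3, 0.2, -0.0]
opening: 42.6
grasp_force: 0.0
```

>>> servo_tool --pt "0 0 0 -0.08 0 0 0" --pt "0 0 0 -0.08 0 0 0" --pt "0 0 0 -0.08 0 0 0" --pt "0 0.07 0 0 0 0 0" --pt "0 0.07 0 0 0 0 0" --pt "0 0.07 0 0 0 0 0" --pt "0 0.07 0 0 0 0 0" --pt "0 0.07 0 0 0 0 0"

```text
clock: 20.02
eef_pos: [505.4, 213.4, 274.5]
orientation: [3.135, -0.001, 1.527]
contact_force: [0.6, -0.4, -0.1]
opening: 42.6
grasp_force: 0.0
```

```bash
python3 - <<'E'
from h import *
a=cam("top")["image"][145:295,225:385]; e=cam("side")["image"][180:330,225:385]
cv2.imwrite("pics/c7.png",np.hstack([cv2.resize(a,(400,375),interpolation=cv2.INTER_CUBIC),cv2.resize(e,(400,375),interpolation=cv2.INTER_CUBIC)]))
E
```

```text
(no output)
```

View pics/c7.png

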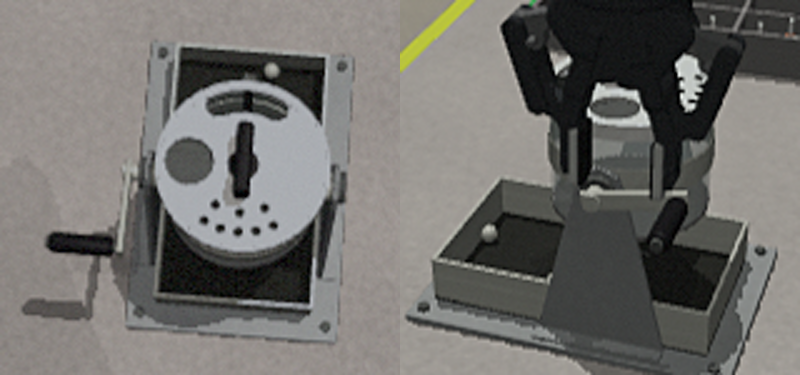

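The drum is upright with the slot still centred, and one knob shows at the tray's front, at (271,70) in the top crop. Now I clear the arm from the view of the drum and count the knobs by colour.

>>> servo_tool --pt "0 0 -0.07 -0.04 0 0 0" --pt "0 0 -0.07 -0.04 0 0 0" --pt "0 0 -0.07 -0.04 0 0 0" --pt "0 0 -0.07 -0.04 0 0 0" --pt "0 0 -0.07 -0.04 0 0 0" --pt "0 0 -0.07 0 0 0 0" --pt "0 0 -0.07 0 0 0 0" --pt "0 0 -0.07 0 0 0 0"

```text
clock: 20.78
eef_pos: [336.2, 219.1, 333.5]
orientation: [3.135, -0.001, 1.526]
contact_force: [1.0, 0.3, -0.6]
opening: 42.6
grasp_force: 0.0
```

```bash
python3 - <<'E'
from h import *
t=cam("top"); s=cam("side")
a=t["image"][145:295,265:365]; e=s["image"][190:320,225:385]
cv2.imwrite("pics/c8.png",np.hstack([cv2.resize(a,(260,390),interpolation=cv2.INTER_CUBIC),cv2.resize(e,(480,390),interpolation=cv2.INTER_CUBIC)]))
def S(x,y,z,o=(561.7,-28),w=-.047): return [o[0]+x*np.cos(w)-y*np.sin(w),o[1]+x*np.sin(w)+y*np.cos(w),z]
for n,X in(("drum bottom",S(0,0,95)),("drum mid",S(0,0,155)),("tray mid",S(40,0,12))): print(n,proj(s,X).round())
E
```

```text
drum bottom [318. 260.]
drum mid [318. 235.]
tray mid [301. 288.]
```

View pics/c8.png

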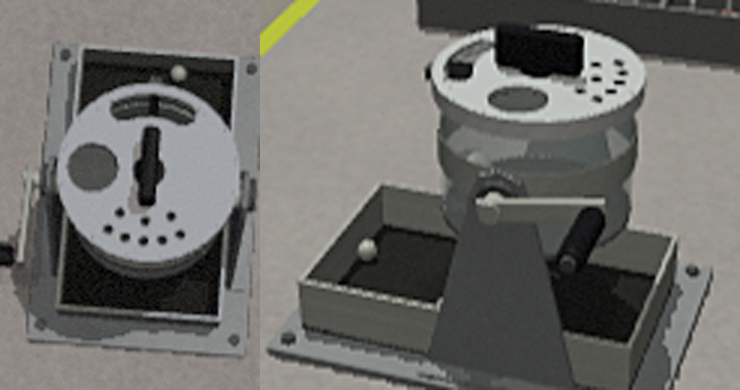

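The last view shows one knob at the tray front (368,250) and a possible sliver by the cheek at (445,302). There is also an unclear blob in the drum at (480,158). I compare numerically with the initial picture.

```bash
python3 - <<'E'
from h import *
s=cam("side"); n=cv2.cvtColor(s["image"],cv2.COLOR_BGR2GRAY); o=cv2.cvtColor(cv2.imread("pics/side0.png"),cv2.COLOR_BGR2GRAY)
def show(r0,r1,c0,c1):
    for nm,g in(("before",o),("now",n)):
        print(nm,"cols",c0,c1)
        for r in range(r0,r1): print(r,' '.join(f"{v:3d}" for v in g[r,c0:c1]))
show(234,262,284,350)
d=cv2.absdiff(o,n); d[:, :225]=0; d[:,385:]=0; d[:190]=0; d[330:]=0
k,l,st,ce=cv2.connectedComponentsWithStats((d>12).astype(np.uint8))
for i in range(1,k):
    if st[i,4]>=4: print(st[i],ce[i].round(1), int(o[l==i].mean()), int(n[l==i].mean()))
E
```

```text
before cols 284 350
234  84  73  58  66  71  95 113 113 114 112 116 118 118 114 112 108 105 102  93  96  95  95  97  94  97  95  95  95  98  96  95  95  95  97  99  94  95  94  98  97  97  96  97  95  94  92  91  97  95  92  90  90  87  86  82  76 102 118 117 117 101  84  71  71  67  59
235  93  85  64  67  93 113 112 112 111 113 116 115 116 116 115 119 120 116 110 110 109 104 105 100  96  98  94  94  94  90  95  95  97  98  97  95  95  96  97  99  97  98  94  93  92  92  92  92  91  87  85  85  82  82  81  77  95 117 112 111 113 103  83  69  62  73
236  77  86  75  85 109 111 109 111 113 112 114 115 114 113 115 119 119 119 118 122 123 119 117 116 110 112 110 109 109 105 101  94  93  96  95  91  93  94  94  94  93  93  92  89  89  88  88  84  82  85  83  83  82  82  82  79  85 118 113 111 112 110 105  81  66  87
237  80  62  80 100 108 109 109 110 112 111 114 114 116 112 113 117 118 119 119 118 119 120 120 123 123 122 125 124 126 123 102  88  88  90  88  88  87  86  87  89  88  86  86  86  86  85  83  85  84  85  83  83  84  81  79  80  71 118 116 113 109 110 112 103  82  76
238  85 
[... 13893 characters left out ...]
 21  13  35  76  73  72  71  70  69  67  54 134 161
[285 196  63  33 938] [314.6 213.8] 131 116
[322 202   4   2   5] [323.8 202.4] 6 21
[335 204   9   5  25] [338.8 206.1] 129 193
[350 207   2   3   4] [350.5 208. ] 112 110
[283 219   3   3   5] [284.2 219.8] 115 131
[346 221   2   4   4] [346.5 222.5] 166 187
[306 227   3   3   4] [306.8 227.8] 163 166
[320 229   2   2   4] [320.5 229.5] 167 188
[308 238   6   7  23] [311.  241.3] 94 104
[292 240   8   5  21] [295.4 241.7] 112 123
[320 242  14   6  36] [327.1 245.1] 85 80
[299 244   4   2   8] [300.5 244.5] 81 104
[320 264   6   3  13] [322.4 265.1] 95 78
[257 269   7   9  44] [260.4 273.3] 34 102
[284 289   2   4   7] [284.4 290.3] 49 118
```

```bash
python3 - <<'E'
from h import *
w=-.047;o=np.array((561.7,-28)); Rm=np.array([[np.cos(w),-np.sin(w)],[np.sin(w),np.cos(w)]])
s=cam("side");t=cam("top")
S=lambda x,y,z:[*(o+Rm@[x,y]),z]
L=lambda d,u,z:(Rm.T@(onplane(d,u,z)[:2]-o)).round(1)
print("side knob1",L(s,(260.4,273.3),20),"sliver",L(s,(285,290.5),20),"top knob",L(t,(333.4,173),20))
for z in(100,110,120,135): print(z,[proj(s,S(x,y,z)).round().tolist() for x,y in((0,-50),(0,0),(40,-40),(40,0))])
c=-s["R"].T@s["t"];print("cam",c.round(),"px per mm",s["f"]/np.linalg.norm(c-S(0,0,120)))
n=cv2.cvtColor(s["image"],cv2.COLOR_BGR2GRAY)
for r in range(284,296): print(r,n[r,274:296])
h=cv2.cvtColor(t["image"],cv2.COLOR_BGR2GRAY)
print("window seen from above");
for r in range(178,194): print(r,h[r,304:344])
E
```

```text
side knob1 [144.2 -15. ] sliver [65.7 29.9] top knob [142.8 -19.8]
100 [[325.0, 247.0], [318.0, 258.0], [306.0, 246.0], [300.0, 255.0]]
110 [[325.0, 243.0], [318.0, 254.0], [306.0, 242.0], [300.0, 251.0]]
120 [[325.0, 239.0], [318.0, 250.0], [306.0, 238.0], [300.0, 247.0]]
135 [[325.0, 233.0], [318.0, 244.0], [306.0, 232.0], [300.0, 241.0]]
cam [355. 775. 619.] px per mm 0.4730472455965117
284 [40 36 40 32 33 32 34 32 35 34 34 36 34 62 67 66 64 64 64 65 62 65]
285 [41 39 38 33 32 33 35 34 33 35 35 30 43 69 66 65 64 62 63 64 61 64]
286 [38 39 40 36 37 36 33 32 33 36 32 31 47 68 67 65 65 64 64 64 63 64]
287 [36 37 40 38 39 34 34 35 39 33 34 29 58 65 65 64 65 65 65 63 64 63]
288 [30 33 37 35 39 33 32 34 34 31 24 27 59 63 65 66 64 64 65 64 65 62]
289 [ 48  50  20  26  28  27  30  30  29  24  58 112  65  64  64  64  66  64
  66  64  66  63]
290 [125 126 138 110  80  46  48  16  17  23 128 140  64  64  64  64  63  64
  63  65  65  66]
291 [146 143 168 146 115 124 127 139 106  84 161  79  59  62  64  63  64  65
  64  63  65  64]
292 [ 76  73  72  98  96 146 142 166 141 120 152  59  60  63  
[... 2282 characters left out ...]
10  93  78
 137 164 168 153]
190 [162 163 166 168 144  99  48  34  33  33  33  75  77 127 137 136 135 131
 143 142 135 132 113 105  86  56  36  39  43  37  50  50  43  57  84  85
 147 167 165 166]
191 [164 164 163 167 170 151 115 127 133 132 129 143 146 166 169 169 168 170
 172 169 168 169 159 157 150 141 119  67  40  37  43  41  43  42  36  83
 162 165 165 165]
192 [164 166 162 164 165 165 156 165 171 171 170 170 165 167 167 166 165 154
 154 157 166 168 171 166 166 169 157 138 113  68  58  56  34  79 123 141
 165 165 163 162]
193 [166 165 165 164 166 164 167 166 164 162 164 165 164 166 165 171 145 105
 102 100 127 133 165 166 165 165 168 169 160 139 132 137 132 143 167 170
 168 163 166 164]
```

Two knobs are confirmed in the tray and one large object remains in the drum. The drum and cheek hide the rest. I take the lever again, pausing mid-tilt (before run-out) to look through the clear wall.

>>> servo_tool --pt "0 0 0.07 0.02 0 0 0" --pt "0 0 0.07 0.02 0 0 0" --pt "0 0 0.07 0.02 0 0 0" --pt "0 0 0.07 0.02 0 0 0" --pt "0 0 0.07 0.02 0 0 0" --pt "0 0 0.07 0.02 0 0 0" --pt "0 0 0.07 0.02 0 0 0" --pt "0 0 0.06 0.02 0 0 0"

```text
clock: 21.7
eef_pos: [504.6, 211.7, 284.6]
orientation: [3.136, 0.001, 1.525]
contact_force: [0.2, 0.3, 1.6]
opening: 42.8
grasp_force: 0.0
```

>>> servo_tool --pt "0 -0.07 0 0 0 0 0" --pt "0 -0.07 0 0 0 0 0" --pt "0 -0.07 0 0 0 0 0" --pt "0 -0.07 0 0 0 0 0" --pt "0 -0.07 0 0 0 0 0" --pt "0 0 0 0 0 0 0"

```text
clock: 22.2
eef_pos: [498.3, 104.2, 285.5]
orientation: [3.136, 0.001, 1.523]
contact_force: [-0.2, -0.6, 0.4]
opening: 42.4
grasp_force: 0.0
```

```bash
python3 mv.py 500.7 107.4 160 1.527
```

```text
pos [498.3 104.2 285.5] shift [0.0115 0.0053 0.4182] turn [ 0.011  0.003 -0.009]
```

>>> servo_tool --pt "0 0.0115 0.005 0.07 0.01 0 0" --pt "0 0 0 0.07 0 0 0" --pt "0 0 0 0.07 0 0 0" --pt "0 0 0 0.07 0 0 0" --pt "0 0 0 0.07 0 0 0" --pt "0 0 0 0.07 0 0 0" --pt "0 0 0 0 0 0 0" --pt "0 0 0 0 0 0 0"

```text
clock: 22.87
eef_pos: [499.2, 110.7, 158.8]
orientation: [-3.14, 0.001, 1.526]
contact_force: [0.9, 0.6, 0.1]
opening: 42.5
grasp_force: 0.0
```

>>> servo_tool --pt "-1 0 0 0 0 0 0" --pt "-1 0 0 0 0 0 0" --pt "-1 0 0 0 0 0 0" --pt "-1 0 0 0 0 0 0" --pt "-1 0 0 0 0 0 0"

```text
clock: 23.28
eef_pos: [500.4, 111.1, 161.3]
orientation: [3.138, -0.001, 1.527]
contact_force: [-0.1, 0.0, 5.3]
opening: 16.5
grasp_force: 49.1
```

Swing to about 1.37 rad (12 of 24 steps), with nothing running out, and look.

>>> servo_tool --pt "-1 0 0.0067 -0.0259 0 0 0" --pt "-1 0 0.0096 -0.0249 0 0 0" --pt "-1 0 0.0124 -0.0237 0 0 0" --pt "-1 0 0.015 -0.0221 0 0 0" --pt "-1 0 0.0174 -0.0202 0 0 0" --pt "-1 0 0.0196 -0.0181 0 0 0" --pt "-1 0 0.0216 -0.0157 0 0 0" --pt "-1 0 0.0232 -0.0132 0 0 0"

```text
clock: 23.95
eef_pos: [536.4, 109.3, 210.0]
orientation: [-3.141, -0.0, 1.527]
contact_force: [-5.6, 3.0, 1.2]
opening: 16.6
grasp_force: 50.4
```

>>> servo_tool --pt "-1 0 0.0246 -0.0104 0 0 0" --pt "-1 0 0.0256 -0.0076 0 0 0" --pt "-1 0 0.0263 -0.0046 0 0 0" --pt "-1 0 0.0267 -0.0015 0 0 0" --pt "-1 0 0 0 0 0 0" --pt "-1 0 0 0 0 0 0" --pt "-1 0 0 0 0 0 0" --pt "-1 0 0 0 0 0 0"

```text
clock: 24.62
eef_pos: [569.8, 107.7, 218.0]
orientation: [3.135, -0.0, 1.527]
contact_force: [4.0, -0.6, 5.0]
opening: 16.6
grasp_force: 50.9
```

```bash
python3 - <<'E'
from h import *
w=-.047;o=np.array((561.7,-28)); Rm=np.array([[np.cos(w),-np.sin(w)],[np.sin(w),np.cos(w)]])
t=cam("top"); cv2.imwrite("pics/t9.png",t["image"]); cv2.imwrite("pics/s9.png",cam("side")["image"])
g=cv2.cvtColor(t["image"],cv2.COLOR_BGR2GRAY)
for x,y,z in((-90,0,12),(155,0,12),(0,-64,155),(0,64,155),(54,0,219),(-50,0,219)): print((x,y,z),proj(t,[*(o+Rm@[x,y]),z]).round())
R="".join
ch=" .:-=+*#%@"
for r in range(160,262): print(r,R(ch[min(9,int(v)//20)] for v in g[r,270:365]))
E
```

```text
(-90, 0, 12) [318. 268.]
(155, 0, 12) [326. 169.]
(0, -64, 155) [352. 219.]
(0, 64, 155) [292. 214.]
(54, 0, 219) [324. 183.]
(-50, 0, 219) [320. 233.]
160 #################*#############################################################################
161 ################**#############################################################################
162 ###############*######***#%%#%%%%%%############################################################
163 ###############+*##***##*#%**###%######%%#%%%%%%###############################################
164 ###############+*#+===*#*%#-..::----==****#########%%%#%%%%%%%%%%##############################
165 ###############+*#=-=-***%*-:::::::::::::::::----=+****#####%####%##%%%%%%%%%%#################
166 ###############+*#+---+**%*-::::::::::::::::::::::::.::.::----=+=***#######%%#%%%#%%%#######*##
167 ###############**#=-:=*#*%*::::::::::::::::::::::::::::::::::.::::::::.----==+****#%#%%*****+**
168 ##############**##*++*##*%*:.:.::::::::::::::::::::::::::::::::::::::.:::::::::::::..#%####**##
169 ##############+*######**+%+. . ... .:...:...
[... 8551 characters left out ...]

255 --:-::::::::--=--+-. . .    . ...   ......  ..  . ..  ...  . .  ........... . .=@*::#######*###
256 -----:::::.:==--=+-.     ...  .   .... ... .  .. . . . . .. . .............    +%#++*****##+###
257 -::-:::::::.--=-=+-..      ... . ..   .. .  .. ... . . .      . ..:.......... .+%##******##+###
258 ----:::::::.-=--=+-.    . ..... .... . ..  ..... .. ....... .. .............. .*%##########+###
259 ----:::::::.-=--=+-....       .    . . . . .....    .. .. . ..  ...:....:.... .#%##########*###
260 ------::::..:---=+-.  .    . ..... .....   .. . .. . ... ...... ......:........#%##############
261 -:----:::::.:-=-==:.  ..        ..   .       .    .     ..  .   ......:.:..... #%##############
```

```bash
python3 - <<'E'
import cv2,numpy as np
g=cv2.imread("pics/t9.png",0).astype(np.float32)
b=g-cv2.GaussianBlur(g,(0,0),6); b=cv2.GaussianBlur(b,(0,0),.7)
ch="#*+-. :oO@"   # dark..bright
for r in range(196,242): print(r,"".join(ch[int(np.clip((v+10)/2,0,9))] for v in b[r,292:352]))
E
```

```text
196 ####+. :::-**##+:Oo+##################*- oO@@@@@@@@@@@@@@@@@
197 ####*.o@@@@@@@@@@@@@ooo::: .-##### ############*--o@@@@@@@@@
198  +###*.:o@@@@@@@@@@@@@@@@@@@@ ###@@@@@@@ooo:*########*  O@OO
199 o-#####+. ooOOOO@@@@@@@@@@@@@O###@@@@@@@@@@@@Oo:.+****+***##
200 O-#####*--.......  ::ooooO@@@O##+@@@@@@@@@@@@@@@@@@@Oo:.+###
201 O-#####*+-----++--++*#**++-...##-:oooOOOOO@@@@@@@@@@@o: -###
202 @-#####*+-.-+++.:o:.#############****+++--..   :   : -+*####
203 @+#####*----++-O@@@o+########################**++++++*######
204 @+####**----++-@@@@o.##########################******#######
205 O####***+--+++-@@@@o-#########################***#**########
206 -####**+--+--*+oOOo *#######################################
207 #####++-..---** :::.########################################
208 ####*-.. ::::  :ooo:.++*++++*###############################
209 ###*+.. ooOOOOOOOOO@OOOOO@@@@Ooo::: .-+*####################
210 ###+.. :oOO@@OOOOOO@@@@@@@@@@@@@@@@@@@@@@Ooo:  ..-+#########
211 ##*-. :ooOO@@@OOoooOOO@@@@@@@@@@@@@@@@@@@@@@@@@@@@O::.-#####
212 ##*+. oOOoOO@@OooooooO@@@@@@@@@@@@@@@@@@@@@@@@@@@@@@@@O:
[... 1189 characters left out ...]
@@@@Oo::::o: ++- :OOOo: -+*.  :::oOOOOOo:: .-*###:
232 O@@@@@@@@@@@@@@@OOOOOo:-.:oO@@@@O: -*.:oooo@@@@@Ooo:  -+###@
233 @@@@@@@@@@@@@@@@@@@@O@O  o@@@@@@@O:.-.oOOOO@@@@@@Ooo: .-###@
234 @@@@@@@@@@@@@@@@@@@@@@@oo@@@@@@@@@o .:O@@@@@@@@@@@OOo:.-##*@
235 @@@@@@@@@@@@@@@@@@@@@@@OO@@@@@@@@@@ooO@@@@@@@@@@@@@@Oo +*#*@
236 @@@@@@@@@@@@@@@@@@@@@@@@@@@@@@@@@@@@O@@@@@@@@@@@@@@@@O:-*#-@
237 @@@@@@@@@@@@@@@@@@@@@@@@@@@@@@@@@@@@@@@@@@@@@@@@@@@@@Oo.*# @
238 o@@@@@@@@@@@@@@@@@@@@@@@@@@@@@@@@@@@@@@@@@@@@@@@@@@@@@o.*# @
239 - OO@@@@@@@@@@@@@@@@@@@@@@@@@@@@@@@@@@@@@@@@@@@@@@@@@@@:-#:@
240 ###*+--.:O@@@@@@@@@@@@@@@@@@@@@@@@@@@@@@@@@@@@@@@@@@@@@:-+O@
241 #############+ : :OoO@@@@@@@@@@@@@@@@@@@@@@@@@@@@@@@@@@:.-@@
```

Bright knob-size spots show through the drum at (309,204) and (312,227), and a dull ring of the big knob's size at (322,233). I tilt back a little: knobs in the tray will stay put, and the band hiding the middle will shift.

>>> servo_tool --pt "-1 0 -0.0267 0.0015 0 0 0" --pt "-1 0 -0.0263 0.0046 0 0 0" --pt "-1 0 -0.0256 0.0076 0 0 0" --pt "-1 0 0 0 0 0 0" --pt "-1 0 0 0 0 0 0" --pt "-1 0 0 0 0 0 0"

```text
clock: 25.22
eef_pos: [544.4, 109.0, 213.4]
orientation: [3.139, -0.001, 1.527]
contact_force: [-0.9, 0.3, 7.9]
opening: 16.5
grasp_force: 51.2
```

```bash
cat > show.py <<'E'
from h import *
g=cv2.cvtColor(cam("top")["image"],cv2.COLOR_BGR2GRAY).astype(np.float32)
b=g-cv2.GaussianBlur(g,(0,0),5); b=cv2.GaussianBlur(b,(0,0),.7)
ch="#*+-. :oO@"
for r in range(180,256): print(r,"".join(ch[int(np.clip((v+10)/2,0,9))] for v in b[r,292:352]))
E
python3 show.py
```

```text
180 #o@@########################################################
181 #@@@########################################################
182 #@@O########################################################
183 #@@-##############*+**+ :oO@-###############################
184 #@@#######+O@@@@@@@@@@@@@@@@@*######@@@o####################
185 #@@+##+O@@@@@@@@@@@@@@@@@@@@@o#####@@@@@@@@o ###############
186 #@@@O@@@@@@@@@@@@@@@@@@@@@@@@*#####@@@@@@@@@@@@@:-##########
187 -@@@@@@@@@@@@@@@@@@@@@@@@@@@ ######@@@@@@@@@@@@@@@@@:+######
188 @@@@@@@@@@@@@@@@@@@@@@@@@@Oo#######@@@@@@@@@@@@@@@@@@@@o####
189 @@@@@@@@@@@@@@@@@@@@@@@@@o#########:@@@@@@@@@@@@@@@@@@@@@o##
190 @:: :@@@@@@@@@@@@@@@@@@@@###########@@@@@@@@@@@@@@@@@@@@@@@*
191 @ ###############*#+@@@@O#############@@@@@@@@@@@@@@@@@@@@@@
192 @@-#################@@@@@#############@@@@@@@@@@@@@@@@@@@@@@
193 @@@:*############## @@@@@@############@@@@@@@@@@@@@@@@@@@@@@
194 O@@@@@@O:-+******.@@@@@@@@@#########o@@@@@@@@@@OO@OOO@@@@@@@
195 #:@@@@@@@@@@@@@@@@@@+-:@@@@@#######@@@@@@@@@OOOoo:oooooooooO
196 ##.@@@@@@@@@@@@Oo::+###.@@@@@+###.@@@@@@@OOOOoo:::::::::
[... 3139 characters left out ...]
@@@@@@@@@@@@@@OOOOOOOOOOoOOOOoOO@@@@@@@@@@@@Oo+*@@
246 #### @@@@@@@@@@@@@@@@@@@@@@@@@@@@@O@@@@@@@@@@@@@@@@@@@@ ##@@
247 #####*:@@@@@@@@@@@@@@@@@@@@@@@@@@@@@@@@@@@@@@@@@@@@@@@:###@@
248 #######+o@@@@@@@@@@@@@@@@@@@@@@@@@@@@@@@@@@@@@@@@@@@@.####@@
249 ##########.o@@@@@@@@@@@@@@@@@@@@@@@@@@@@@@@@@@@@@@@:######@@
250 #############+ O@@@@@@@@@@@@@@@@@@@@@@@@@@@@@@@@@ ########@@
251 ##################-:OO@@@@@@@@@@@@@@@@@@@@@@@O -#########+@@
252 ########################+-:O@@@@@@@@@OOO:+###############:@@
253 #########################################################O@@
254 #########################################################@@@
255 #########################################################@@@
```

>>> servo_tool --pt "-1 0 0.0256 -0.0076 0 0 0" --pt "-1 0 0 0 0 0 0" --pt "-1 0 0 0 0 0 0" --pt "-1 0 0 0 0 0 0"

```text
clock: 25.6
eef_pos: [551.7, 108.6, 215.7]
orientation: [3.14, -0.0, 1.527]
contact_force: [-4.0, 1.0, 8.7]
opening: 16.3
grasp_force: 51.4
```

```bash
python3 show.py | sed -n 18,58p
```

```text
197 #-:oO@@@@@@@@@@@@@@@@@@@@@@@@:*### :+###########+--...  :ooo
198 *.oO@@@@@@@@@@@@@@@@@@@@@@@@@@@@@@@@@@ -:@Oo +-:OO@@@@@@@@@@
199 .  O@@@@@@@@@@@@@@@@@@@@@@@@@@@@@@@@@@@@@@@@@@@@@@@@@@@@@@@@
200 o.#+ @@@@@@@@@@@@@@@@@@@@@@@@@@@@@@@@@@@@@@@@@@@@@@@@@@@@@@@
201 O+###* o@@@@@@@@@@@@@@@@@@@@@@@@@@@@@@@@@@@@@@@@@@@@@@@@@@@@
202 O#######+.:ooO@@@@@@@@@@@@@@@@@@@@@@@@@@@@@@@@@@@@@@@@@@@@@@
203 .###########*+.O@@@@@@@@@@@@@@@@@@@@@@@@@@@@@@@@@@@@@@@@@@@O
204 ###############- :::: . :ooO@@@@@@@@@@@@@@@@@@@@@@@@@@@@O:-#
205 ######*****#*++....-+*###*++--  . :o:::oOOOOOOOOooo::.-*####
206 #####+.       . ..--++++**++++++*****##***##################
207 ###*+.::::::::   ..-++-----++++++++++**++*##################
208 ###+. :oo::oo::: ...----------------------+++-++*###########
209 ###-.::oooooo::::   .......------------...-.......--+*######
210 ###- ::oooooo:::::      ...--...--.--........     ....+#####
211 ##*- :oooOOOOoooo::      ......... ..........     .  .-+####
212 ##*- :ooOOO@OOoooo:               ..              .  .-+####
213 ##*+-. oOOO@OOoooo:::::  ::   :::             : :::  .-+
[... 864 characters left out ...]
OO@@@@@@@@@@@@@@@@@@@@@@@@@@@@@@@@@@@@@@@@@@@@@O: 
228 -. ::::::::::oooO@@@@@@@@@@@@@@@@@@@@@@@@@@@@@@@@@@@@@@O:-* 
229 . ::ooooooo:::o:::o@@@@OO@@@@@@@@@@@@@@@@@@@@@@@@@@Oo -*### 
230  :ooOOOOOOOOoOOOo::OO: -**- :oooOo:  ooooooooOo:: .+*######:
231 :ooOO@@@@@OO@@OOoooo:  .+#*+--...-*#*....--  : ...+*#######O
232 oO@@@@@@@Oooo::.------++*##+-----*##+   ... ::::: -++*#####@
233 oO@@Oo::: .-+**############*+-+++###*....  :oOOo: ..-+*###*@
234 oOo: -++****#################**########**+. oOOo::: .++*##*@
235 : ---++**#*****############################+- :: :::.-+*##+@
236 .--------+++++++*++****######################*-..  : .-+##.@
237 ...........-----------+***+***##***#####****++----.   .-## @
```

>>> servo_tool --pt "-1 0 0.0263 -0.0046 0 0 0" --pt "-1 0 0.0267 -0.0015 0 0 0" --pt "-1 0 0.0267 0.0015 0 0 0" --pt "-1 0 0 0 0 0 0" --pt "-1 0 0 0 0 0 0" --pt "-1 0 0 0 0 0 0"

```text
clock: 26.15
eef_pos: [577.2, 107.4, 217.4]
orientation: [3.137, -0.0, 1.527]
contact_force: [1.6, 0.0, 8.0]
opening: 16.1
grasp_force: 51.2
```

```bash
python3 show.py | sed -n 18,62p
```

```text
197 ###.: .+###########+*#######################################
198 ###.@@@@@o +++++--:OOo::o:.-*####*.+. .-*###################
199 :.#-O@@@@@@@@@@@@@@@Oooo@OOO:####O@@@@@@@@@-################
200 @:##.O@@@@@@@@@@@@@@@@@@@OOOo####O@@@@@@@@@@ ###############
201 @:##*-:@@@@@@@@@@@@@@@@@@@@@@-###@@@@@@@@@@@Oo:: -**+.  .-*#
202 @ ###+- ::o@@@@@@@@@@@@@@@@@@:###@@@@@@@@@@@@@@@@@@@@@@@O:+#
203 @-###*--.... . @@@@OOooO@O@@@:##+@@@@@@@@@@@@@@@@@@@@@@@O.##
204 @-###*+---...-.@@@@: --. .. :.##+:  :::::ooOO@@@@@@@@@@o.###
205 @+##*+.    ::::O@@@O: . :::oO:+-: .-.-+*+++++-       .-*####
206 :*##+. :::oOOoooOOOOOooO@@@@@@@@@@Oooo ..-+*##**##***#######
207 ###+. :::ooOOooooooooooO@@@@@@@@@@@@@@@@@@Oo: ..-*#**#######
208 ###-. ::oOOooooo::::::oO@@@@@@@@@@@@@@@@@@@@@@@@Oo::.+######
209 ###+. :oooOoooo:   ::oO@@@@@@@@@@@@@@@@@@@@@@@@@@@@@@:.*####
210 ##*+. :ooooooo:: :::ooOO@@@@@@@@@@@@@@@@@@@@@@@@@@@@@@@O.*##
211 ##*-. :oooooo::::ooooooO@@@@@@@@@@@@@@@@@@OoOO@@@@@@@@@@Oo+#
212 ##*- :oooooo:: :oooooooO@@@@@@@@@@@@@@@@@@OoooO@@@@@@@@@@O -
213 ##+.:oOoooo::::ooooooOO@@@@@@@@@@@@@@@@@@@Oo::oO@@@@@@@@
[... 1124 characters left out ...]
@@@@@@@OOOOO: -+. :::: -**.       oOOOOOo ...+##*@
232 @@@@@@@@@@@@@@@@@@@@@@@: :oO@@@@O:.-.oooooooO@@@@@Oo:  -*#+@
233 @@@@@@@@@@@@@@@@@@@@@@@@@@@@@@@@@@o::@@@@@@@@@@@@@OOo::.+#-@
234 @@@@@@@@@@@@@@@@@@@@@@@@@@@@@@@@@@@@O@@@@@@@@@@@@@@@Ooo -#-@
235 @@@@@@@@@@@@@@@@@@@@@@@@@@@@@@@@@@@@@@@@@@@@@@@@@@@@@Oo -*.@
236 O@@@@@@@@@@@@@@@@@@@@@@@@@@@@@@@@@@@@@@@@@@@@@@@@@@@@@O:-+:@
237 . :o::: :: ::::oO@@@@@@@@@@@@@@@@@@@@@@@@@@@@@@@@@@@@@@o -O@
238 ###################**- O@@@@@@@@@@@@@@@@@@@@@@@@@@@@@@@@ -@@
239 #################################+- oO@@@@@@@@@@@@@@@@@@:.@@
240 ##########################################*+.:oO@@@@@@@@o:@@
241 #################################################+.:o@@@o:@@
```

The spots at (309,204) and (312,227) stayed put while the drum turned, and a third appeared at (313,217) in the clear gap. With the one at the tray front, all four small knobs are in the tray, and the big ring is still in the drum. Back upright.

>>> servo_tool --pt "-1 0 -0.0267 -0.0015 0 0 0" --pt "-1 0 -0.0267 0.0015 0 0 0" --pt "-1 0 -0.0263 0.0046 0 0 0" --pt "-1 0 -0.0256 0.0076 0 0 0" --pt "-1 0 -0.0246 0.0104 0 0 0" --pt "-1 0 -0.0232 0.0132 0 0 0" --pt "-1 0 -0.0216 0.0157 0 0 0" --pt "-1 0 -0.0196 0.0181 0 0 0"

```text
clock: 26.87
eef_pos: [518.6, 110.2, 196.5]
orientation: [3.137, -0.001, 1.527]
contact_force: [1.3, 0.7, 6.5]
opening: 16.2
grasp_force: 51.1
```

>>> servo_tool --pt "-1 0 -0.0174 0.0202 0 0 0" --pt "-1 0 -0.015 0.0221 0 0 0" --pt "-1 0 -0.0124 0.0237 0 0 0" --pt "-1 0 -0.0096 0.0249 0 0 0" --pt "-1 0 -0.004 0.0259 0 0 0" --pt "-1 0 0 0 0 0 0" --pt "-1 0 0 0 0 0 0"

```text
clock: 27.45
eef_pos: [500.4, 111.1, 161.2]
orientation: [3.139, -0.001, 1.527]
contact_force: [-1.1, 1.4, 9.5]
opening: 16.4
grasp_force: 51.5
```

>>> servo_tool --pt "-1 0 0 0.008 0 0 0" --pt "-1 0 0 0.006 0 0 0" --pt "-1 0 0 0 0 0 0" --pt "-1 0 0 0 0 0 0"

```text
clock: 27.78
eef_pos: [500.7, 111.2, 160.5]
orientation: [3.136, -0.002, 1.527]
contact_force: [-9.9, -0.4, 30.6]
opening: 16.8
grasp_force: 53.9
```

>>> servo_tool --pt "-1 0 0 -0.006 0 0 0" --pt "0 0 0 0 0 0 0" --pt "0 0 0 0 0 0 0" --pt "0 0 0 0 0 0 0" --pt "0 0 0 0 0 0 0" --pt "0 0 0 -0.03 0 0 0" --pt "0 0 0 -0.06 0 0 0" --pt "0 0 0 -0.06 0 0 0"

```text
clock: 28.45
eef_pos: [499.6, 110.7, 202.5]
orientation: [-3.14, 0.001, 1.527]
contact_force: [-0.1, 0.3, 0.3]
opening: 42.8
grasp_force: 0.0
```

>>> servo_tool --pt "0 0 0 -0.08 0 0 0" --pt "0 0 0 -0.08 0 0 0" --pt "0 0 0 -0.08 0 0 0" --pt "0 0.07 0 0 0 0 0" --pt "0 0.07 0 0 0 0 0" --pt "0 0.07 0 0 0 0 0" --pt "0 0.07 0 0 0 0 0" --pt "0 0 0 0 0 0 0"

```text
clock: 29.12
eef_pos: [503.9, 197.5, 274.3]
orientation: [3.141, -0.001, 1.53]
contact_force: [-0.3, 0.1, 0.5]
opening: 42.8
grasp_force: 0.0
```

```bash
python3 - <<'E'
from h import *
t=cam("top")["image"]; a=cv2.imread("pics/c4.png"); n=cv2.resize(t[145:295,225:385],(640,600),interpolation=cv2.INTER_CUBIC)
d=cv2.absdiff(a,n).max(2)[100:420,60:540]; print("mean diff cap/lever region vs pre-tip",d.mean(),(d>40).mean())
ys,xs=np.where(d>40); print(np.c_[xs+60,ys+100][::max(1,len(xs)//15)].tolist())
E
```

```text
mean diff cap/lever region vs pre-tip 3.92259765625 0.0030403645833333333
[[434, 100], [430, 103], [427, 105], [437, 106], [445, 107], [429, 109], [435, 110], [441, 111], [447, 112], [426, 114], [432, 115], [439, 116], [446, 117], [434, 119], [429, 121], [435, 123]]
```

The only change from the pre-tip picture is the knob in the tray. The drum, lever and cap are back where they were, and the gripper is clear.

```bash
python3 -c "
from station import *
print(job_done())"
```

```text
the job is handed in; nothing more can be done
None
```

I centred the cap's long opening over the outlet, tipped the drum right over and back upright, and let go of the lever. I then handed the job in at about 29 s; all four small knobs appear to be in the tray, three of them seen only as bright spots through the clear drum, and the big knob is still inside.

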